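Flush the frames of a flow cell with a ribbed straightedge

ROBOT

A 7-joint arm with a two-finger parallel gripper is mounted at the origin on the work surface. World frame = base frame: x ahead of the robot, y to its left, z up, the work surface at z = 0. Lengths are in mm, angles in rad, forces in N, time in s.
With the tool pointing down it reaches from about 425 to 875 mm from the base axis. Payload 4.7 kg.
Tool frame: the origin (TCP) lies midway between the tips of the shut fingers; the grasp point (between the pads) lies hold_point_z behind it (hold_point_z is the distance from the TCP to the grasp point, in mm); z points along the fingers, y is the direction in which the jaws open and shut (so a half turn about z gives the same grasp; the last joint's range is limited). The gripper opens to 85 mm and grips with 20 to 120 N. Pads are 22 mm wide; open, the fingers measure 114 mm over their backs; the gripper's body (76 mm by 85 mm) begins 54 mm behind the grasp point. The pads swing forward as they close: fully open they stand 13 mm farther back than shut.
Start: joints at [-1.122, 0.321, -0.07, 1.45, 0.023, 1.371, -0.057], TCP at [273.827, 589.528, 231.349] pointing down, gripper open.
Joint ranges: [-2.86, 2.86], [-0.3, 2.09], [-1.38, 1.24], [0.06, 2.45], [-1.56, 4.7], [0.09, 2.05], [-2.69, 2.69]. Speed limits (rad/s): [2.57, 2.57, 3.14, 3.14, 3.14, 3.14, 3.14].

INTERFACE

Orientations are given as a unit quaternion [w, x, y, z].
In Python, from rig import state, get_image, camera_params, job_done, hold_point_z gives the robot as it stands.
- The arm moves only by the tool step_arm, never from a script. Its argument "series" is a list that holds one entry, the list of rows, each a list of 7 numbers: the shift along the tool's x, y, z in mm, then the turn, a rotation vector about the tool's x, y, z in degrees, then the closure, from 0 (fully open) to 1 (shut). In form: [[[x, y, z, wx, wy, wz, gripper], ...]]. A call has 1 to 20 rows; each row is the pose to reach, as a shift and turn from the pose measured when the call began, along the tool's axes at that moment; what a row does not reach only later rows make up. A row lasts 1/12 s, in which the tool goes at most 41.7 mm and 7.16 degrees, less where a joint would pass 70% of its speed; a pose out of reach is approached as far as the arm can. A call with a gripper value outside its range is refused whole. The fingers move at their own pace and stop on an object; "squeeze" is the grip in N (left out, the last holds). Time passes only in rows, so rows that repeat a pose let the fingers close. It gives the time, the measured TCP pose, the force and the opening at its end, in the units of the state.
- state(): the state, without advancing time (a new reading comes with each control period).
- get_image(name): name is "scene" or "top" or "wrist"; returns the picture (420x560x3 uint8, red, green, blue); there is no depth.
- camera_params(name): a dict with "intrinsics" (3x3 intrinsics, pixels), "position" and "rotation" of the camera in the world; the wrist camera has in their place "tool_from_camera" (4x4, takes a point from camera to tool coordinates, whose origin is the TCP and whose axes are the flange's). Camera axes: x right, y down, z forward; pixel columns grow to the right and rows downward; lengths in mm; the calibration is good to about 2 mm. A picture is of the moment at which its call begins: read the wrist's pose just before it. camera_params takes no time and is no camera call.
- job_done(): hands the job in, once; it reports no verdict.
The state is a dict: "t": time; "q": joint angles; "joint_velocities": joint speeds; "effort": joint torques, N m; "eef_pos": TCP position; "orientation": TCP orientation; "contact_force": force on the tool from outside, world axes, zero at the start; "torque": the same for the moment, N m; "gripper_width": finger opening in mm.
Only numpy, scipy, OpenCV 4.12 (cv2) and the standard library are available. Lean on these libraries where they do the work, as an engineer would, in place of code of your own. Each camera call takes 0.05 s, during which the arm holds its last target.

TASK

Take the ribbed straightedge right out of its sleeve, set it down on the bench, let go, and take it again by the middle of its rib. Lay it flat on the ledge in front of the flow cell, centred under the two port valves, and press its working edge firmly, but without ramming it, against both white end plates so that it pushes the three metal frames flush with them; leave it lying flush there. Do not push on the cell with the gripper itself, and leave the other things on the bench where they are.

Things in the scene. Friction and masses are not known exactly. Their poses are not given: they have to be found in the camera images.
- rule_mid (a point): Middle of the loose straightedge's upright rib, half-way up, 22.5 mm above its underside. Plain aluminium: flat base plate 200 mm long (own y), 60 mm wide (own x), 10 mm thick; on it a rib 12 mm thick, 35 mm high (top 45 mm above the underside), all along the 200 mm, in the plane own x = 0. Working edge (tick marks beside it) at own x = +40 mm, back edge at x = -20 mm. Own z up
- rule: The straightedge as a whole, 0.22 to 0.42 kg; origin on its underside below rule_mid. At the start it lies on the bench, working edge away from the robot, the last 50 to 63 mm of its own +y end standing out of the sleeve; only that end can be gripped. Gripped lightly by the middle of the rib it can swivel in the fingers and settle flush
- edge_left (a point): Own +y end of the straightedge's working edge, 5 mm above its underside (rule_mid + 40 mm x, + 100 mm y, - 17.5 mm z)
- edge_right (a point): Own -y end of the working edge (rule_mid + 40 mm x, - 100 mm y, - 17.5 mm z)
- sleeve: Fixed white sleeve without a floor that stores the straightedge. Outside own x -30 to +50 mm, own y -77 to +72.5 mm, 56 mm high; inside 72 mm wide, 52 mm high. Origin on the bench. Open only at its own +y end, where the straightedge is drawn out level; it is right out when rule_mid is 175 mm from this origin
- cell: Fixed flow cell: grey base plate 250 mm wide (own y), 25 mm high, own x -85 to +95 mm, bearing a stack of plates at x 0 to +80 mm (frames 42 mm, end plates 76 mm above the base plate). Origin on the bench below the middle of the stack's front face; own x points into the stack, away from the robot. The base plate before the stack is the ledge, 85 mm deep
- datum (a point): Middle of the foot of the stack's front face, on the ledge (25 mm above the bench); axes of the cell: x into the stack, y along the face to the left, z up. The front faces of both end plates lie at its x = 0
- end_left: White end plate at the stack's left (+y) end, 30 mm thick, y 75 to 105 mm. Fixed; origin at the cell's. Its port valve sticks out 70 mm forward over the ledge, 56 to 76 mm above it, y 73 to 123 mm: the straightedge passes below only from the front, low, and fingers only between the two valves
- end_right: White end plate at the right end, y -105 to -75 mm, with a like port valve (y -123 to -73 mm). Fixed and brittle: a push of 5 to 15 N on each is firm, 40 N breaks it; origin at the cell's
- frame_left (a joint): Metal frame 15 mm wide, 44 mm left of the stack's middle, sliding along the cell's x: value = how far it stands proud of the end plates toward the robot (m), 0 flush, negative too far in; starts 4 to 14 mm proud, moves under about 2 N, stays where left
- frame_mid (a joint): The same, 27 mm wide, in the middle of the stack; moves under about 1.5 N
- frame_right (a joint): The same, 15 mm wide, 44 mm right of the middle; moves under about 2 N. The black spacers between the frames are fixed and set back 4 mm
- bottle: Bystander: glass bottle, 64 mm diameter, 150 mm high, origin at its foot
- beaker: Bystander: glass beaker, 70 mm diameter, 90 mm high, origin at its foot
- jar: Bystander: amber jar, 52 mm diameter, 70 mm high, origin at its foot
- wrench: Bystander: small wrench lying flat, 130 mm long
- spare_frame: Bystander: grey plate lying flat, 80 x 66 x 15 mm
- dish: Bystander: glass dish, 60 mm diameter, 14 mm high
Mind the look-alikes: they are no part of the job. What is shaped like the rule but orange is not meant.

How it is judged (in metres and radians):
On the way, in this order (a step that is already met when the one before it is completed fails the run):
1. the straightedge is right out of its sleeve, lying flat on the bench on its own, with nothing of the robot touching it (horizontal distance between rule_mid and sleeve above 0.165 m and height (world z) of rule_mid below 0.03 m and angle between rule_mid's own z axis and vertical below 0.08 rad and contact force between rule and the arm below 0.05 N and contact force between rule and the fingers below 0.05 N and linear speed of rule below 0.02 m/s), for 0.3 s.
2. the straightedge is held by the middle of its rib (within 50 mm of rule_mid) and lifted off the bench (height (world z) of rule_mid above 0.035 m and contact force between rule and the fingers above 1 N and horizontal distance between the grasp point and rule_mid below 0.05 m), for 0.2 s.
3. the working edge is pressed against both end plates at once, with more than 2 N on each (contact force between rule and end_left above 2 N and contact force between rule and end_right above 2 N and x of each of edge_left, edge_right in the frame of datum above -0.003 m), for 0.2 s.
At the end, for the whole second after the job is handed in: The straightedge lies flat on the ledge, rib up and at rest, both ends of its working edge within 2 mm of the end plates' front faces, its middle within 15 mm of the stack's middle sideways, and all three frames within 2 mm of flush (x of edge_left in the frame of datum between -0.002 and 0.003 m and z of edge_left in the frame of datum between 0.001 and 0.009 m and x of edge_right in the frame of datum between -0.002 and 0.003 m and z of edge_right in the frame of datum between 0.001 and 0.009 m and y of rule_mid in the frame of datum between -0.015 and 0.015 m and angle between rule_mid's own z axis and vertical below 0.06 rad and linear speed of rule below 0.01 m/s and value of joint frame_left between -0.002 and 0.002 m and value of joint frame_mid between -0.002 and 0.002 m and value of joint frame_right between -0.002 and 0.002 m); the robot touches nothing.
It fails at once if the straightedge is rammed against an end plate with more than 40 N (contact force between rule and end_left above 40 N or contact force between rule and end_right above 40 N).
It fails at once if the gripper or arm pushes on the cell itself with more than 5 N (contact force between any of the fingers, the arm and cell above 5 N).
It fails at once if a bystander is moved by more than 30 mm (distance of any of bottle, beaker, jar, wrench, spare_frame, dish from where it was at the start of the episode above 0.03 m).
It also fails if it takes over 61 s, if anything falls off the work surface, if the arm or the gripper's body presses on something with over 40 N, if the wrist force passes 120 N, or if a joint passes its speed limit or range.

## Working session

There is one attempt and no reset: what is moved stays moved. The work goes in short steps, Python scripts to look and compute and a tool call to move; the robot and the scene stay as the last step left them, time stands still between calls to the robot, and variables do not carry over. Pictures are saved under pics/ and viewed, and the job is handed in when it is done.

Besides the shell and the picture viewer there is one more tool, called after "Request:" as name([rows], argument=value, ...), one row to a line, values as JSON. step_arm: Moves the arm, as the interface text tells. Its arguments: {"type":"object","properties":{"series":{"type":"array","items":{"type":"array","items":{"type":"array","items":{"type":"number"}}}},"squeeze":{"type":"number"}},"required":["series"]}

```bash
mkdir -p pics
python3 - <<'E'
from rig import *
import cv2
print(state(), hold_point_z if not callable(hold_point_z) else hold_point_z())
for n in ("scene","top","wrist"):
    im=get_image(n); cv2.imwrite(f"pics/{n}0.png",im[:,:,::-1]); print(n,camera_params(n))
E
```

```text
{'t': 0.0, 'q': array([-1.12188092,  0.32184598, -0.07008041,  1.45168266,  0.02261157,
        1.37080162, -0.05690228]), 'joint_velocities': array([-1.11233356e-04, -5.89814931e-04,  1.15435078e-03,  5.12278194e-04,
       -7.00353626e-05,  5.04809166e-04, -4.51292230e-04]), 'effort': array([-6.08171413e-04, -4.93577993e+01, -3.82441739e-01, -3.14335549e+01,
        1.31199075e-02,  1.12181550e-02,  2.27325768e-05]), 'eef_pos': array([273.63002993, 588.99950605, 230.20470828]), 'orientation': array([-1.55558962e-04,  2.15685953e-01,  9.76462298e-01, -9.62819383e-04]), 'contact_force': array([ 0.29277185,  0.10656386, -0.52053466]), 'torque': array([-0.00266649, -0.03118722, -0.03098677]), 'gripper_width': 85.45849575921419} 18.700000000000003
scene {'intrinsics': array([[402.28579787,   0.        , 284.48635857],
       [  0.        , 402.28579787, 204.73509762],
       [  0.        ,   0.        ,   1.        ]]), 'position': array([1454.16095869, -302.85771812,  846.37741591]), 'rotation': array([-0.34995856,  0.72278362,  0.54228072, -0.24707177])}
top {'intrinsics': array([[475.82353488,   0.        , 275.74018704],
       [  0.        , 475.82353488, 211.15248602],
       [  0.        ,   0.        ,   1.        ]]), 'position': array([ 294.3101598 ,  -10.5667262 , 1301.66957615]), 'rotation': array([ 0.05565668, -0.70446373,  0.70450289, -0.06564193])}
wrist {'intrinsics': array([[303.02518387,   0.        , 279.64144563],
       [  0.        , 303.02518387, 210.67205588],
       [  0.        ,   0.        ,   1.        ]]), 'tool_from_camera': array([[-2.88172711e-04, -9.51851811e-01, -3.06558391e-01,
         7.91132640e+01],
       [ 9.99999300e-01,  7.74562284e-05, -1.18052342e-03,
        -1.48655901e-01],
       [ 1.14742821e-03, -3.06558517e-01,  9.51851122e-01,
        -1.42249877e+02],
       [ 0.00000000e+00,  0.00000000e+00,  0.00000000e+00,
         1.00000000e+00]])}
```

View pics/top0.png

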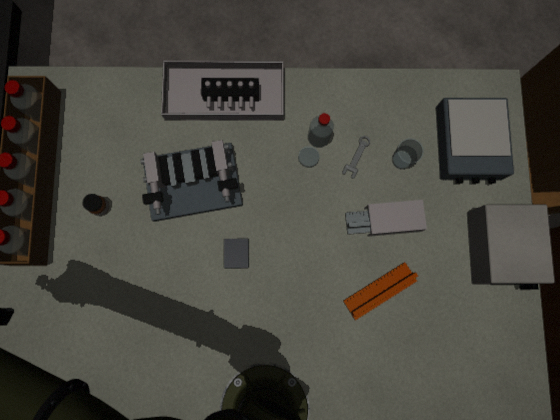

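View pics/scene0.png

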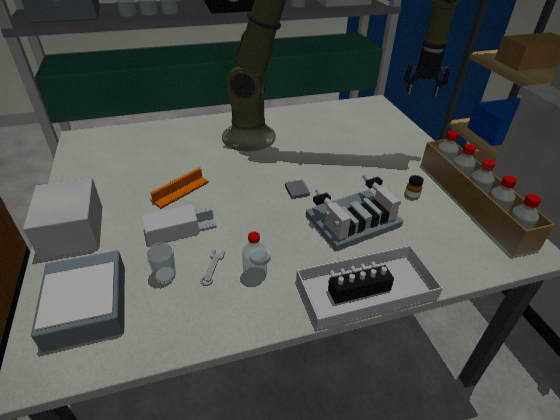

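View pics/wrist0.png

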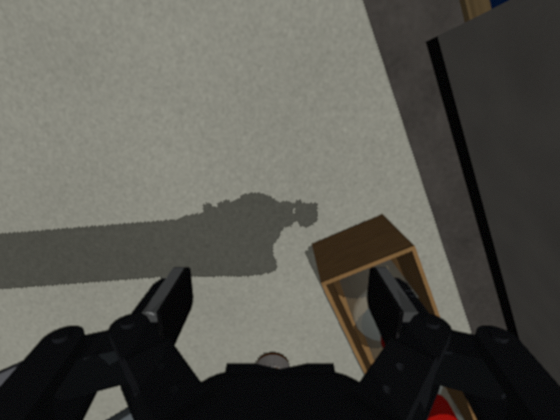

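```bash
cat > h.py <<'E'
import numpy as np,cv2
from rig import *
from scipy.spatial.transform import Rotation as R
def rq(q): return R.from_quat([q[1],q[2],q[3],q[0]])
def cam(n,st=None):
    p=camera_params(n);K=p["intrinsics"]
    if n=="wrist":
        st=st or state(); T=p["tool_from_camera"]; Rt=rq(st["orientation"]).as_matrix()
        return K,Rt@T[:3,:3],Rt@T[:3,3]+st["eef_pos"]
    return K,rq(p["rotation"]).as_matrix(),np.array(p["position"])
def px2w(n,uv,z,c=None):
    K,Rm,p=c or cam(n)
    uv=np.atleast_2d(uv).astype(float)
    d=np.c_[uv,np.ones(len(uv))]@np.linalg.inv(K).T@Rm.T
    return p+d*((z-p[2])/d[:,2])[:,None]
def w2px(n,P,c=None):
    K,Rm,p=c or cam(n)
    q=(np.atleast_2d(P)-p)@Rm@K.T
    return q[:,:2]/q[:,2:]
def crop(src,dst,u0,v0,w,h,s):
    im=cv2.imread(src)[v0:v0+h,u0:u0+w]
    cv2.imwrite(dst,cv2.resize(im,None,fx=s,fy=s,interpolation=cv2.INTER_CUBIC))
E
python3 - <<'E'
from h import *
print(w2px("top",[[0,0,0],[500,0,0],[500,300,0]]),w2px("scene",[[0,0,0],[500,0,0],[500,300,0]]))
crop("pics/top0.png","pics/top0a.png",330,185,110,75,7)
crop("pics/top0.png","pics/top0b.png",130,130,125,100,6)
crop("pics/scene0.png","pics/sc0a.png",130,190,100,70,7)
crop("pics/scene0.png","pics/sc0b.png",295,165,120,90,6)
E
```

```text
[[264.73244084 409.07340201]
 [265.2177585  218.29948467]
 [156.49063685 218.19680039]] [[248.41733854 136.68405044]
 [282.74927413 211.31891249]
 [366.3898434  196.40330028]]
```

View pics/top0a.png

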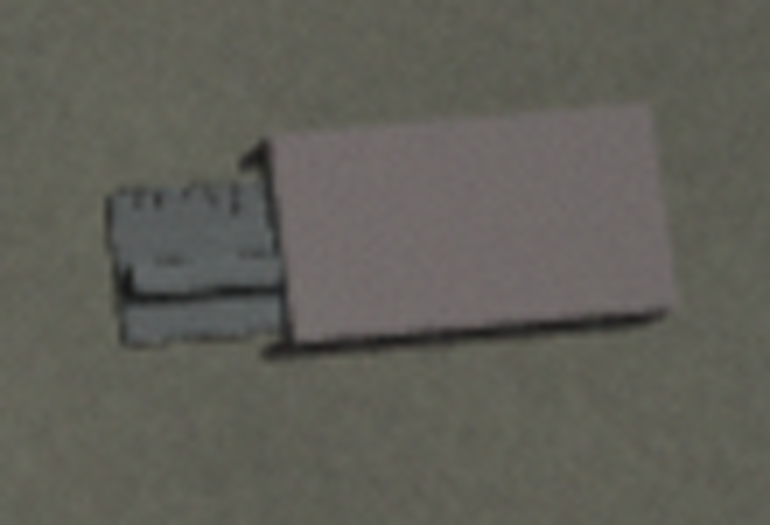

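View pics/top0b.png

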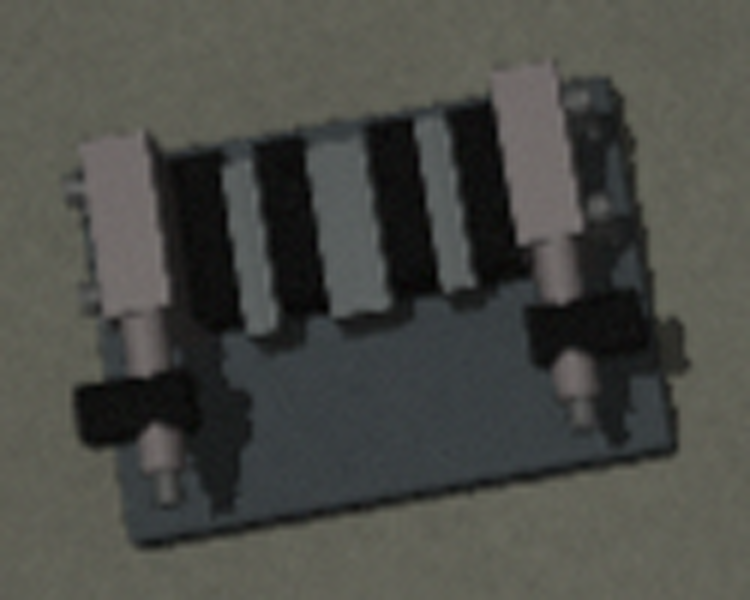

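View pics/sc0a.png

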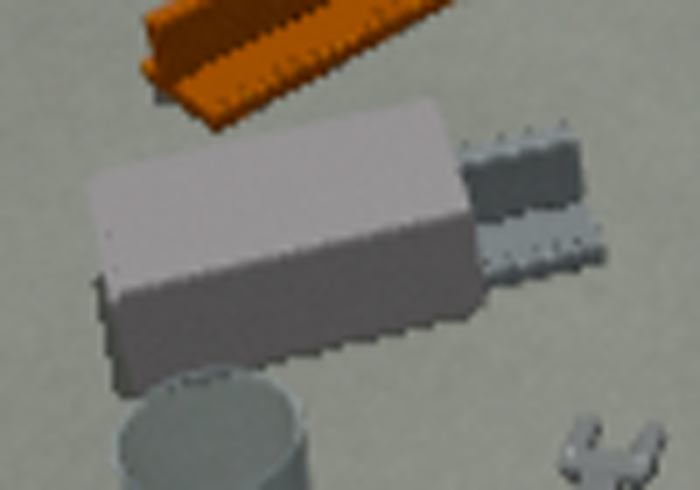

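View pics/sc0b.png

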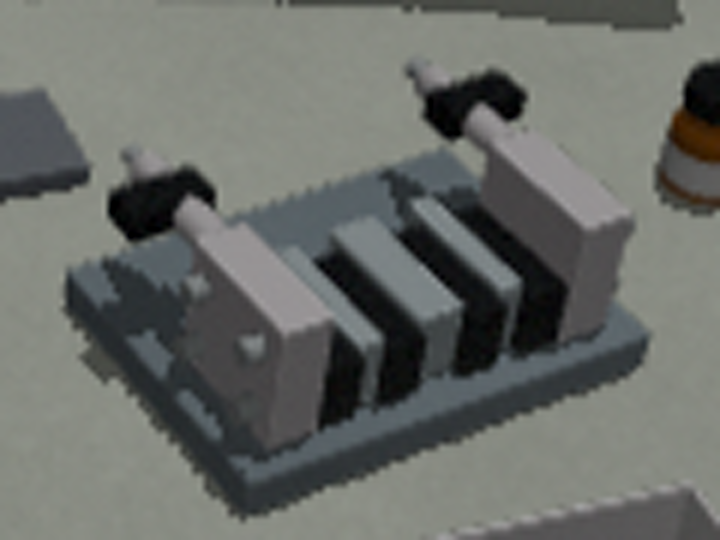

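```bash
cat > fit.py <<'E'
from h import *
from scipy.optimize import least_squares
def fit(obs,x0):  # obs: list of (cam, uv, local xyz)
    cs={n:cam(n) for n in {o[0] for o in obs}}
    def W(p,l): 
        c,s=np.cos(p[2]),np.sin(p[2]); return np.array([p[0]+c*l[0]-s*l[1],p[1]+s*l[0]+c*l[1],l[2]])
    f=lambda p: np.concatenate([w2px(o[0],W(p,o[2]),cs[o[0]])[0]-o[1] for o in obs])
    r=least_squares(f,x0,x_scale=[10,10,.1]); return r.x,r.fun.reshape(-1,2)
def cp(x,y,s,u0,v0): return ((x+.5)/s-.5+u0,(y+.5)/s-.5+v0)
E
python3 - <<'E'
from fit import *
A=lambda x,y:cp(x,y,7,330,185); B=lambda x,y:cp(x,y,6,130,130)
C=lambda x,y:cp(x,y,7,130,190); D=lambda x,y:cp(x,y,6,295,165)
S=[("top",A(270,137),(50,72.5,56)),("top",A(652,105),(50,-77,56)),("top",A(675,308),(-30,-77,56)),("top",A(293,342),(-30,72.5,56))]
S2=[("scene",C(435,98),(-30,72.5,56)),("scene",C(470,210),(50,72.5,56)),("scene",C(122,293),(50,-77,56)),("scene",C(92,180),(-30,-77,56))]
for s in (S,S2,S+S2): x,r=fit(s,[500,-200,0]); print(x,np.degrees(x[2]),r.round(1).tolist())
Cl=[("top",B(138,540),(-85,125,25)),("top",B(675,448),(-85,-125,25)),("top",B(612,80),(95,-125,25)),
("top",B(82,143),(80,105,101)),("top",B(148,133),(80,75,101)),("top",B(168,305),(0,75,101)),("top",B(105,318),(0,105,101)),
("top",B(493,73),(80,-75,101)),("top",B(555,63),(80,-105,101)),("top",B(580,232),(0,-105,101)),("top",B(520,245),(0,-75,101))]
C2=[("scene",D(278,332),(80,-105,101)),("scene",D(330,322),(80,-75,101)),("scene",D(586,228),(80,75,101)),("scene",D(632,218),(80,105,101)),("scene",D(245,490),(95,-125,25)),("scene",D(650,335),(95,125,25)),("scene",D(68,275),(-85,-125,25)),("scene",D(245,222),(0,-75,101)),("scene",D(530,138),(0,105,101))]
for s in (Cl,C2,Cl+C2): x,r=fit(s,[550,200,0]); print(x,np.degrees(x[2]),r.round(1).tolist())
# rule +y end: base top corners
print("base end", px2w("top",[A(108,193),A(122,345)],10), px2w("scene",[C(605,240)],10))
print("rib end top", px2w("top",[A(122,262),A(125,295)],45), px2w("scene",[C(578,140)],45))
E
```

```text
[ 4.86617935e+02 -3.50040464e+02  8.34365559e-02] 4.7805625105508875 [[-0.6, -0.3], [0.1, -0.2], [0.9, 0.3], [-0.4, 0.1]]
[ 4.89831808e+02 -3.48765038e+02  1.04551418e-01] 5.990355002813632 [[0.3, -0.2], [1.4, -0.3], [-1.0, 0.6], [-0.6, -0.4]]
[ 4.87402190e+02 -3.49472719e+02  8.99773907e-02] 5.155324737267971 [[-0.9, -0.4], [-0.3, -0.6], [0.7, -0.2], [-0.5, -0.0], [0.2, -0.5], [0.9, -0.5], [-1.6, -0.1], [-0.8, -1.2]]
[5.95559754e+02 2.00778332e+02 1.79879700e-01] 10.306347653314178 [[-1.6, 1.0], [0.1, 0.2], [-0.2, -0.9], [-0.4, -0.2], [0.1, -0.5], [1.0, 0.2], [-0.1, 0.1], [-0.5, -0.2], [0.4, -0.5], [1.2, 0.5], [-0.2, 0.3]]
[5.99815775e+02 1.99179346e+02 1.79560359e-01] 10.288050758336928 [[0.4, 1.0], [0.6, -0.4], [-0.1, 0.9], [0.1, -0.2], [-0.0, -0.4], [0.3, 0.4], [-1.2, -0.8], [-0.6, 0.3], [0.5, -1.3]]
[5.96560718e+02 2.00616449e+02 1.79429147e-01] 10.28053285444302 [[-1.5, 0.6], [0.2, -0.2], [-0.1, -1.2], [-0.3, -0.6], [0.2, -0.9], [1.1, -0.2], [0.0, -0.3], [-0.5, -0.6], [0.5, -0.8], [1.3, 0.1], [-0.1, -0.1], [0.4, 0.2], [0.6, -1.2], [-0.2, 0.1], [0.0, -0.9], [-0.0, -1.3], [0.2, -0.3], [-1.1, -1.5], [-0.5, -0.4], [0.4, -1.9]]
base end [[ 515.83246322 -220.20203761   10.        ]
 [ 455.50395487 -224.11046642   10.        ]] [[ 514.18019096 -219.54394965   10.        ]]
rib end top [[ 483.07441748 -219.1839358    45.        ]
 [ 470.34391716 -219.98861421   45.        ]] [[ 485.17199552 -223.6882497    45.        ]]
```

```bash
cat >> h.py <<'E'
def plan(wps,st=None):
    """wps: (x,y,z,yawdeg of tool y)"""
    st=st or state(); R0=rq(st["orientation"])
    for x,y,z,w in wps:
        a=np.radians(w); ty=np.array([np.cos(a),np.sin(a),0]); tz=np.array([0,0,-1.]); tx=np.cross(ty,tz)
        Rt=R.from_matrix(np.c_[tx,ty,tz])
        d=R0.inv().apply(np.array([x,y,z])-st["eef_pos"]); r=np.degrees((R0.inv()*Rt).as_rotvec())
        print(np.r_[d,r].round(2).tolist())
def cur():
    st=state(); Rm=rq(st["orientation"]).as_matrix()
    print("t",round(st["t"],2),"p",st["eef_pos"].round(1),"yaw",np.degrees(np.arctan2(Rm[1,1],Rm[0,1])).round(2),"tz",Rm[:,2].round(3),"F",st["contact_force"].round(1),"w",round(st["gripper_width"],1),"q",np.round(st["q"],2))
    return st
E
python3 - <<'E'
from h import *
plan([(480,350,230,45),(550,100,220,25),(478,-249,150,4.8)])
E
```

```text
[-287.87, -129.99, 0.68, -0.08, 0.02, 20.09]
[-456.66, -327.23, 10.98, -0.08, 0.03, 40.09]
[-538.35, -673.99, 81.49, -0.07, 0.05, 60.29]
```

Request:
step_arm([
  [[-288, -130, 1, 0, 0, 20, 0], [-288, -130, 1, 0, 0, 20, 0], [-288, -130, 1, 0, 0, 20, 0], [-288, -130, 1, 0, 0, 20, 0], [-288, -130, 1, 0, 0, 20, 0], [-288, -130, 1, 0, 0, 20, 0], [-288, -130, 1, 0, 0, 20, 0], [-457, -327, 11, 0, 0, 40, 0], [-457, -327, 11, 0, 0, 40, 0], [-457, -327, 11, 0, 0, 40, 0], [-457, -327, 11, 0, 0, 40, 0], [-457, -327, 11, 0, 0, 40, 0], [-457, -327, 11, 0, 0, 40, 0], [-538, -674, 50, 0, 0, 60.3, 0], [-538, -674, 50, 0, 0, 60.3, 0], [-538, -674, 50, 0, 0, 60.3, 0], [-538, -674, 50, 0, 0, 60.3, 0], [-538, -674, 50, 0, 0, 60.3, 0], [-538, -674, 50, 0, 0, 60.3, 0], [-538, -674, 50, 0, 0, 60.3, 0]],
])

```text
t: 1.82
eef_pos: [492.3, -157.3, 191.1]
orientation: [0.0, 0.677, 0.736, -0.0]
contact_force: [1.8, 0.4, 0.6]
gripper_width: 85.3
```

Run:
```python
from h import *
cur(); plan([(478,-249,150,4.8)])
```

```text
t 1.82 p [ 492.3 -157.3  191.1] yaw 4.81 tz [-0.    -0.001 -1.   ] F [1.8 0.4 0.6] w 85.3 q [-0.31  0.06  0.6   1.85 -0.03  1.24  0.38]
[-90.1, -21.91, 41.19, -0.01, 0.05, 0.01]
```

Request:
step_arm([
  [[-90, -22, 41, 0, 0, 0, 0], [-90, -22, 41, 0, 0, 0, 0], [-90, -22, 41, 0, 0, 0, 0], [-90, -22, 41, 0, 0, 0, 0], [-90, -22, 41, 0, 0, 0, 0], [-90, -22, 41, 0, 0, 0, 0]],
])

```text
t: 2.32
eef_pos: [478.4, -247.8, 150.2]
orientation: [0.0, 0.676, 0.736, -0.0]
contact_force: [-0.6, 0.4, -0.2]
gripper_width: 85.2
```

Run:
```python
from h import *
cur()
im=get_image("wrist"); cv2.imwrite("pics/w1.png",im[:,:,::-1])
```

```text
t 2.32 p [ 478.4 -247.8  150.2] yaw 4.86 tz [-0. -0. -1.] F [-0.6  0.4 -0.2] w 85.2 q [-0.19  0.16  0.68  1.85 -0.11  1.17  0.61]
```

View pics/w1.png

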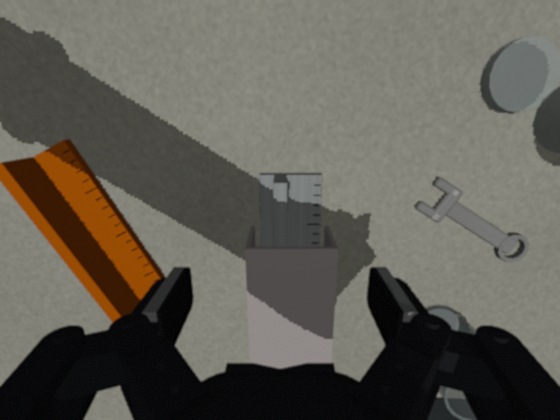

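Run:
```python
from h import *
crop("pics/w1.png","pics/w1a.png",235,160,110,100,7)
```

```text
(no output)
```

View pics/w1a.png

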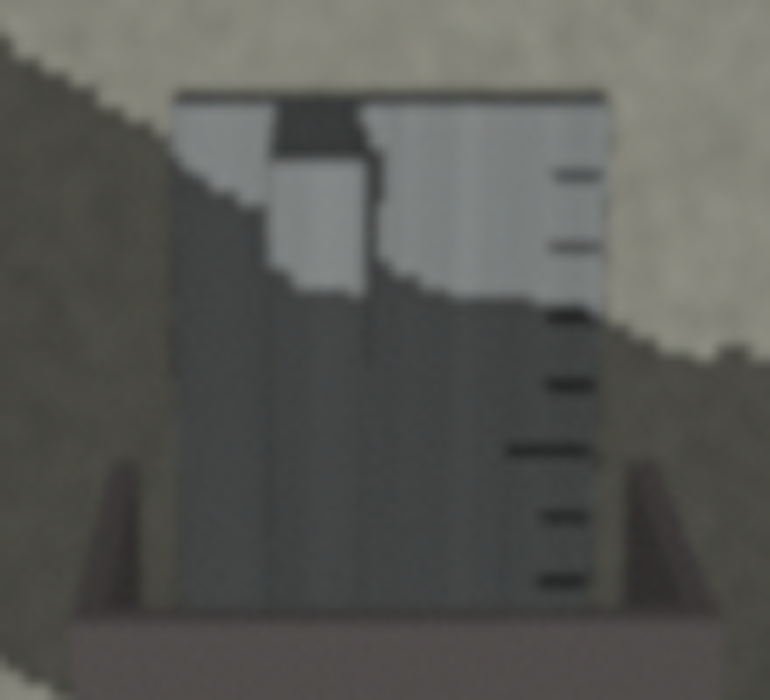

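Run:
```python
from fit import *
P=lambda x,y:cp(x,y,7,235,160)
c=cam("wrist")
print(px2w("",[P(178,98),P(605,98)],10,c).round(1),px2w("",[P(272,157),P(368,157)],45,c).round(1),px2w("",[P(262,600),P(362,600)],45,c).round(1),px2w("",[P(78,610),P(718,610)],56,c).round(1))
```

```text
[[ 457.5 -225.    10. ]
 [ 514.8 -220.1   10. ]] [[ 470.9 -224.2   45. ]
 [ 482.3 -223.2   45. ]] [[ 474.2 -281.7   45. ]
 [ 486.9 -280.6   45. ]] [[ 451.8 -280.    56. ]
 [ 529.6 -273.2   56. ]]
```

Run:
```python
from h import *
cur(); plan([(478.8,-250.5,60,4.8),(478.8,-250.5,15,4.8)])
```

```text
t 2.37 p [ 478.7 -247.4  150.4] yaw 4.94 tz [ 0. -0. -1.] F [ 0.   0.6 -1.2] w 85.2 q [-0.19  0.16  0.68  1.85 -0.11  1.17  0.61]
[-3.11, -0.25, 90.43, 0.03, 0.01, 0.14]
[-3.1, -0.27, 135.43, 0.03, 0.01, 0.14]
```

Request:
step_arm([
  [[-3, 0, 50, 0, 0, 0, 0], [-3, 0, 90, 0, 0, 0, 0], [-3, 0, 110, 0, 0, 0, 0], [-3, 0, 125, 0, 0, 0, 0], [-3, 0, 135, 0, 0, 0, 0], [-3, 0, 135, 0, 0, 0, 0], [-3, 0, 135, 0, 0, 0, 0]],
])

```text
t: 2.95
eef_pos: [480.0, -249.7, 16.1]
orientation: [0.001, 0.675, 0.737, 0.0]
contact_force: [0.3, 0.4, 0.0]
gripper_width: 85.3
```

Run:
```python
from h import *
cur()
```

```text
t 2.95 p [ 480.  -249.7   16.1] yaw 5.03 tz [ 0.001 -0.    -1.   ] F [0.3 0.4 0. ] w 85.3 q [-0.12  0.35  0.63  1.96 -0.26  0.91  0.73]
```

Request:
step_arm([
  [[0, -1, 0, 0, 0, 0, 1], [0, -1, 0, 0, 0, 0, 1], [0, -1, 0, 0, 0, 0, 1], [0, -1, 0, 0, 0, 0, 1], [0, -1, 0, 0, 0, 0, 1], [0, -1, 0, 0, 0, 0, 1], [0, -1, 0, 0, 0, 0, 1], [0, -1, 0, 0, 0, 0, 1], [0, -1, 0, 0, 0, 0, 1], [0, -1, 0, 0, 0, 0, 1]],
], squeeze=50)

```text
t: 3.78
eef_pos: [479.0, -249.8, 16.5]
orientation: [0.0, 0.676, 0.737, 0.001]
contact_force: [-1.6, 1.2, 6.1]
gripper_width: 11.1
```

Run:
```python
from h import *
st=cur()
p=st["eef_pos"];u=np.array([-.0855,.9963])
d=50;plan([(*(p[:2]+u*50),p[2],4.9),(*(p[:2]+u*165),p[2],4.9)])
```

```text
t 3.78 p [ 479.  -249.8   16.5] yaw 5.0 tz [ 0.001  0.    -1.   ] F [-1.6  1.2  6.1] w 11.1 q [-0.12  0.35  0.63  1.96 -0.26  0.91  0.73]
[50.0, 0.09, 0.01, 0.08, -0.01, 0.1]
[164.99, 0.28, 0.02, 0.08, -0.01, 0.1]
```

Gripped (11.1 mm). Draw out along own +y (tool +x).

Request:
step_arm([
  [[12, 0, 0, 0, 0, 0, 1], [24, 0, 0, 0, 0, 0, 1], [36, 0, 0, 0, 0, 0, 1], [48, 0, 0, 0, 0, 0, 1], [60, 0, 0, 0, 0, 0, 1], [60, 0, 0, 0, 0, 0, 1]],
])

```text
t: 4.28
eef_pos: [473.8, -188.2, 16.4]
orientation: [-0.0, 0.675, 0.738, 0.001]
contact_force: [-1.7, 3.2, 3.4]
gripper_width: 11.2
```

Run:
```python
from h import *
st=cur()
p=st["eef_pos"];print((p[:2]-[479,-249.8]))
im=get_image("wrist"); cv2.imwrite("pics/w2.png",im[:,:,::-1])
```

```text
t 4.28 p [ 473.8 -188.2   16.4] yaw 5.13 tz [ 0.001  0.001 -1.   ] F [-1.7  3.2  3.4] w 11.2 q [-0.23  0.28  0.63  2.04 -0.21  0.89  0.6 ]
[-5.19951247 61.61070311]
```

View pics/w2.png

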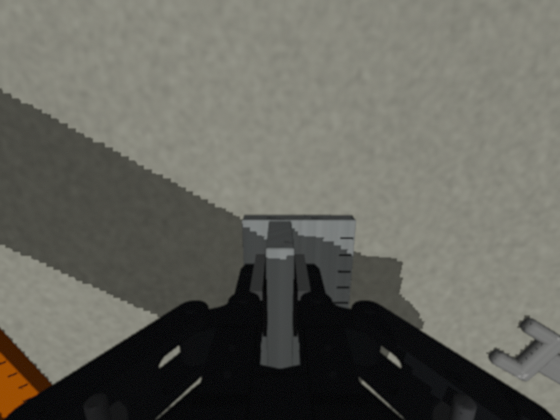

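The rule end (rows 217–300, cols 243–355) is following, held by its rib at col 280, and it is coming out straight. Continuing.

Request:
step_arm([
  [[15, 0, 0, 0, 0, 0, 1], [30, 0, 0, 0, 0, 0, 1], [45, 0, 0, 0, 0, 0, 1], [60, 0, 0, 0, 0, 0, 1], [75, 0, 0, 0, 0, 0, 1], [90, 0, 0, 0, 0, 0, 1], [100, 0, 0, 0, 0, 0, 1], [105, 0, 0, 0, 0, 0, 1], [105, 0, 0, 0, 0, 0, 1]],
])

```text
t: 5.08
eef_pos: [464.4, -83.0, 16.5]
orientation: [-0.001, 0.675, 0.738, 0.001]
contact_force: [-0.2, 1.3, -0.5]
gripper_width: 11.3
```

Run:
```python
from h import *
st=cur()
p=st["eef_pos"];print((p[:2]-[479,-249.8]))
im=get_image("top"); cv2.imwrite("pics/t2.png",im[:,:,::-1]);crop("pics/t2.png","pics/t2a.png",240,150,200,130,4)
```

```text
t 5.08 p [464.4 -83.   16.5] yaw 5.17 tz [ 0.     0.003 -1.   ] F [-0.2  1.3 -0.5] w 11.3 q [-0.42  0.19  0.58  2.12 -0.14  0.86  0.34]
[-14.63309438 166.8032645 ]
```

View pics/t2a.png

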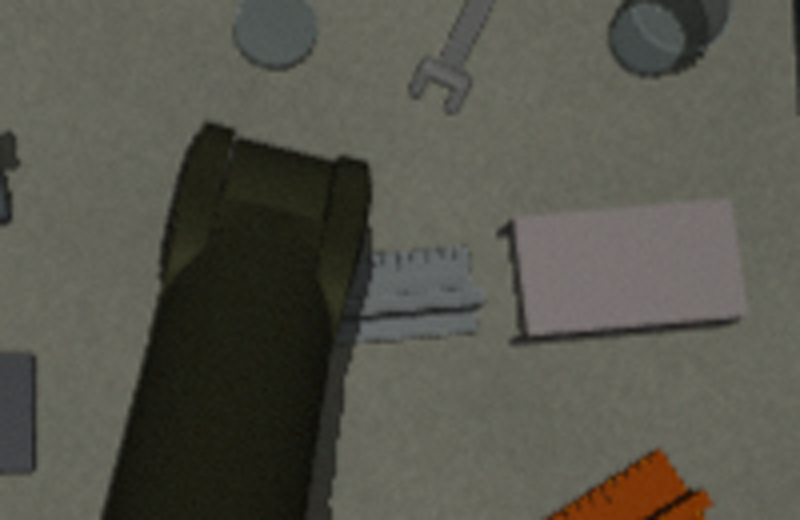

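Request:
step_arm([
  [[0, 0, 0, 0, 0, 0, 0], [0, 0, 0, 0, 0, 0, 0], [0, 0, 0, 0, 0, 0, 0], [0, 0, 0, 0, 0, 0, 0], [0, 0, 0, 0, 0, 0, 0], [0, 0, 0, 0, 0, 0, 0], [-20, 0, -40, 0, 0, 0, 0], [-40, 0, -80, 0, 0, 0, 0], [-60, 0, -110, 0, 0, 0, 0], [-60, 0, -120, 0, 0, 0, 0], [-60, 0, -120, 0, 0, 0, 0], [-60, 0, -120, 0, 0, 0, 0]],
])

```text
t: 6.13
eef_pos: [469.9, -143.2, 136.4]
orientation: [-0.001, 0.675, 0.738, 0.002]
contact_force: [-0.7, 0.7, 0.0]
gripper_width: 85.8
```

Run:
```python
from h import *
st=cur()
im=get_image("wrist"); cv2.imwrite("pics/w3.png",im[:,:,::-1])
```

```text
t 6.13 p [ 469.9 -143.2  136.4] yaw 5.13 tz [ 0.001  0.004 -1.   ] F [-0.7  0.7  0. ] w 85.8 q [-0.38  0.05  0.64  1.98 -0.04  1.13  0.37]
```

View pics/w3.png

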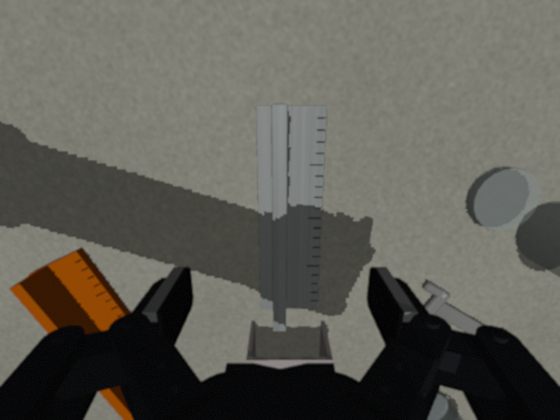

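Run:
```python
from h import *
crop("pics/w3.png","pics/w3a.png",245,95,95,80,8);crop("pics/w3.png","pics/w3b.png",245,270,95,70,8)
```

```text
(no output)
```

View pics/w3a.png

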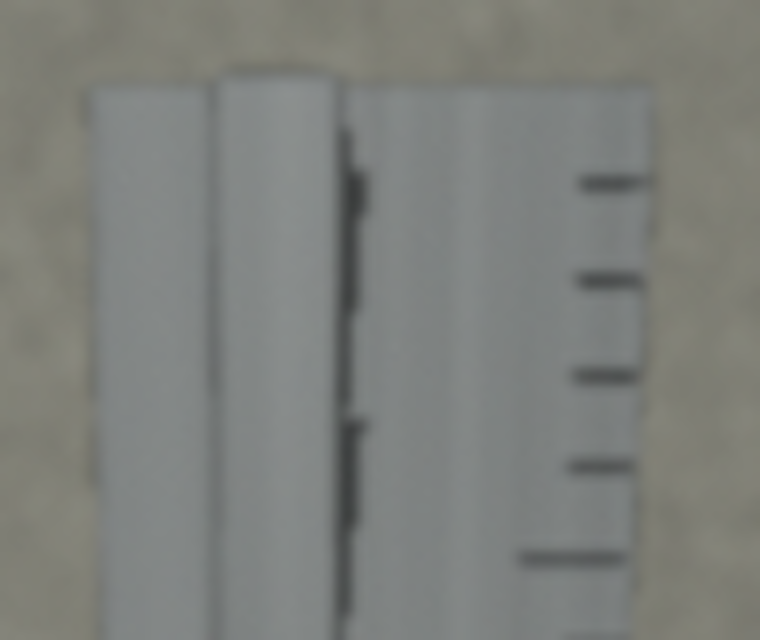

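View pics/w3b.png

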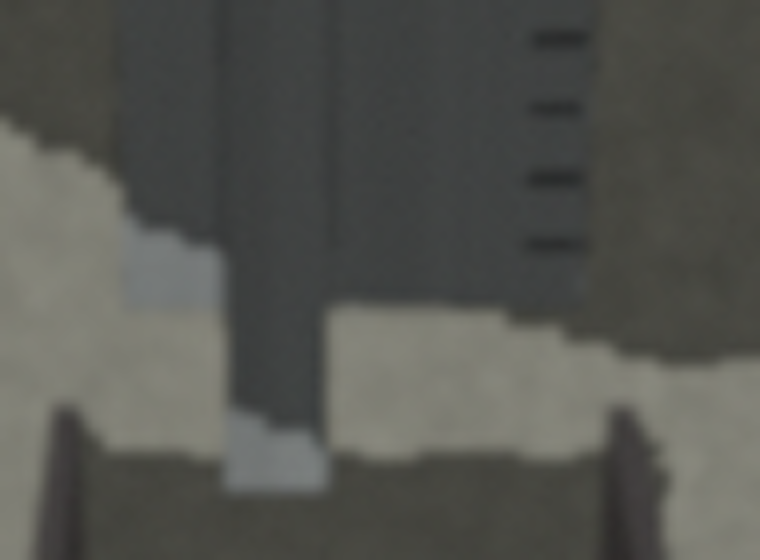

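Run:
```python
from fit import *
a=lambda x,y:cp(x,y,8,245,95);b=lambda x,y:cp(x,y,8,245,270)
import fit as F
c=cam("wrist"); 
F.cam=lambda n:c
obs=[("w",a(90,86),(-20,100,10)),("w",a(652,86),(40,100,10)),("w",a(218,75),(-6,100,45)),("w",a(338,75),(6,100,45)),
("w",b(125,308),(-20,-100,10)),("w",b(582,308),(40,-100,10)),("w",b(225,492),(-6,-100,45)),("w",b(328,492),(6,-100,45))]
x,r=F.fit(obs,[470,-140,.08]);print(x,np.degrees(x[2]),r.round(1).tolist())
st=cur()
plan([(*x[:2],60,np.degrees(x[2])),(*x[:2],16,np.degrees(x[2]))])
print(np.hypot(*(x[:2]-[487,-350])))
```

```text
[ 4.69136672e+02 -1.56978072e+02  8.93515908e-02] 5.1194690436370625 [[-0.6, -0.7], [1.1, -0.7], [-1.0, -0.8], [0.5, -0.8], [-0.3, 1.1], [0.5, 1.2], [-0.1, 1.3], [-0.0, 1.3]]
t 6.18 p [ 469.1 -142.6  135.3] yaw 5.18 tz [-0.001  0.004 -1.   ] F [ 1.  -0.6 -1.3] w 85.7 q [-0.38  0.05  0.64  1.98 -0.04  1.13  0.37]
[-14.63, -1.19, 75.28, -0.03, -0.22, 0.06]
[-14.79, -1.16, 119.28, -0.03, -0.22, 0.06]
193.84675144909417
```

Request:
step_arm([
  [[-14.5, -1, 40, 0, 0, 0, 0], [-14.5, -1, 80, 0, 0, 0, 0], [-14.5, -1, 105, 0, 0, 0, 0], [-14.5, -1, 119, 0, 0, 0, 0], [-14.5, -1, 119, 0, 0, 0, 0], [-14.5, -1, 119, 0, 0, 0, 1], [-14.5, -1, 119, 0, 0, 0, 1], [-14.5, -1, 119, 0, 0, 0, 1], [-14.5, -1, 119, 0, 0, 0, 1], [-14.5, -1, 119, 0, 0, 0, 1], [-14.5, -1, 119, 0, 0, 0, 1], [-14.5, -1, 119, 0, 0, 0, 1], [-14.5, -1, 119, 0, 0, 0, 1], [-14.5, -1, 119, 0, 0, 0, 1], [-14.5, -1, 119, 0, 0, 0, 1]],
], squeeze=30)

```text
t: 7.43
eef_pos: [470.1, -156.6, 17.1]
orientation: [-0.001, 0.674, 0.738, 0.002]
contact_force: [0.2, 1.0, 5.8]
gripper_width: 11.4
```

Run:
```python
from h import *
cur()
```

```text
t 7.43 p [ 470.1 -156.6   17.1] yaw 5.18 tz [ 0.001  0.004 -1.   ] F [0.2 1.  5.8] w 11.4 q [-0.31  0.25  0.64  2.07 -0.2   0.88  0.53]
```

Request:
step_arm([
  [[0, 0, -10, 0, 0, 0, 1], [0, 0, -25, 0, 0, 0, 1], [0, 0, -45, 0, 0, 0, 1], [0, 0, -70, 0, 0, 0, 1], [0, 0, -90, 0, 0, 0, 1], [0, 0, -90, 0, 0, 0, 1]],
])

```text
t: 7.93
eef_pos: [472.2, -157.9, 110.8]
orientation: [0.001, 0.675, 0.738, 0.004]
contact_force: [2.0, -1.2, -3.8]
gripper_width: 11.3
```

Run:
```python
from h import *
cur();plan([(468,177,180,10.3)])
im=get_image("wrist"); cv2.imwrite("pics/w4.png",im[:,:,::-1])
```

```text
t 7.93 p [ 472.2 -157.9  110.8] yaw 5.16 tz [ 0.007  0.004 -1.   ] F [ 2.  -1.2 -3.8] w 11.3 q [-0.36  0.1   0.67  1.99 -0.08  1.07  0.43]
[334.12, 26.41, -68.04, 0.42, -0.15, -5.14]
```

View pics/w4.png

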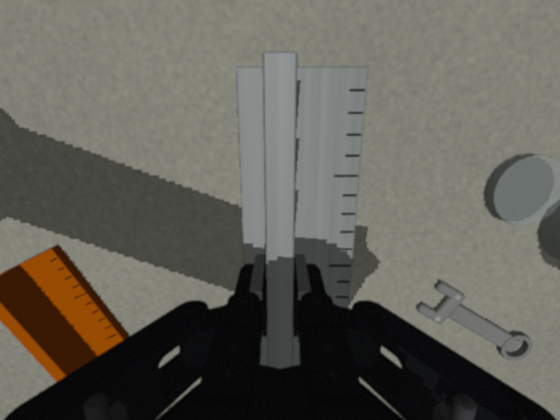

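Request:
step_arm([
  [[15, 1, -20, 0, 0, -1, 1], [40, 3, -40, 0, 0, -2, 1], [70, 6, -60, 0, 0, -3, 1], [100, 8, -68, 0, 0, -3.5, 1], [130, 10, -68, 0, 0, -4, 1], [160, 12, -68, 0, 0, -5, 1], [190, 15, -68, 0, 0, -5, 1], [220, 17, -68, 0, 0, -5, 1], [250, 20, -68, 0, 0, -5, 1], [280, 22, -68, 0, 0, -5, 1], [305, 24, -68, 0, 0, -5, 1], [322, 26, -68, 0, 0, -5.1, 1], [334, 26, -68, 0, 0, -5.1, 1], [334, 26, -68, 0, 0, -5.1, 1], [334, 26, -68, 0, 0, -5.1, 1], [334, 26, -68, 0, 0, -5.1, 1]],
])

```text
t: 9.32
eef_pos: [466.5, 175.4, 177.3]
orientation: [0.0, 0.642, 0.767, 0.002]
contact_force: [0.2, -0.7, -3.2]
gripper_width: 11.3
```

Run:
```python
from h import *
import pickle
s=cur(); pickle.dump(s,open("s5.pkl","wb"))
im=get_image("wrist"); cv2.imwrite("pics/w5.png",im[:,:,::-1])
im=get_image("scene"); cv2.imwrite("pics/s5.png",im[:,:,::-1])
```

```text
t 9.32 p [466.5 175.4 177.3] yaw 10.16 tz [ 0.003  0.002 -1.   ] F [ 0.2 -0.7 -3.2] w 11.3 q [-0.72  0.02  0.31  1.91 -0.01  1.21 -0.23]
```

View pics/w5.png

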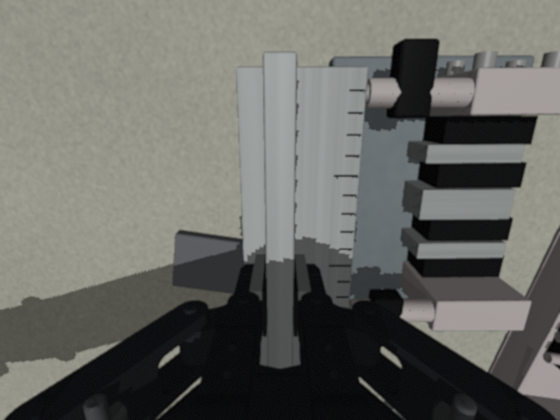

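View pics/s5.png

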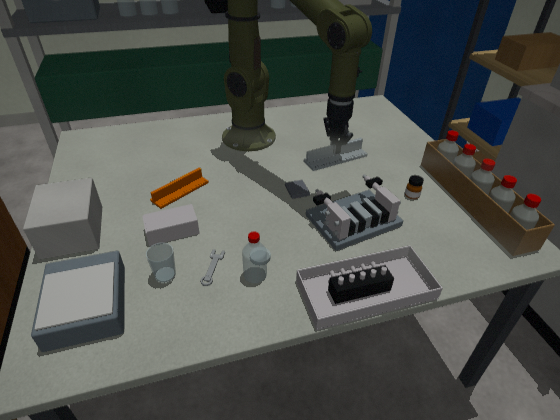

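Run:
```python
from h import *
crop("pics/w5.png","pics/w5a.png",400,40,160,110,5);crop("pics/w5.png","pics/w5b.png",380,220,160,120,5);crop("pics/w5.png","pics/w5c.png",230,40,150,60,5)
```

```text
(no output)
```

View pics/w5a.png

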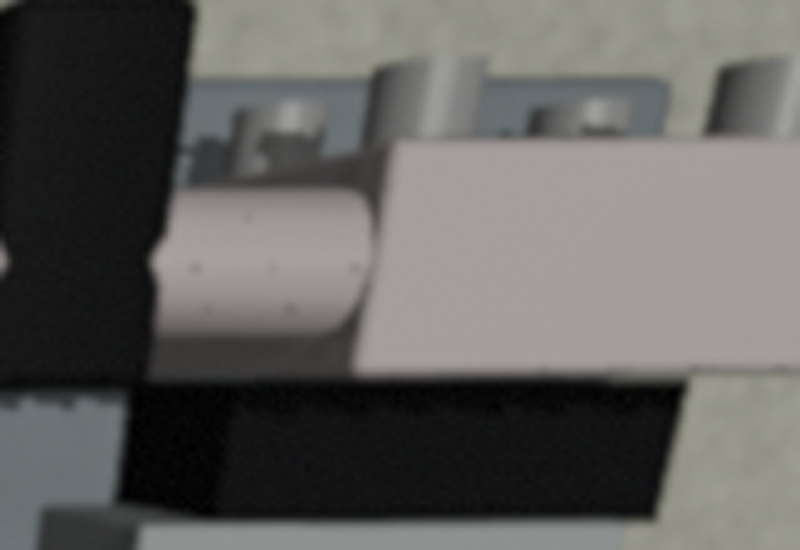

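View pics/w5b.png

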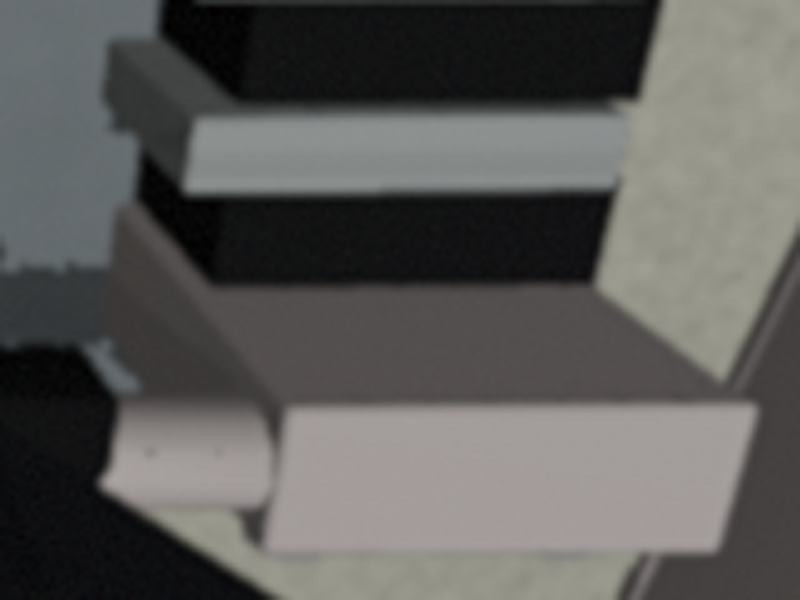

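View pics/w5c.png

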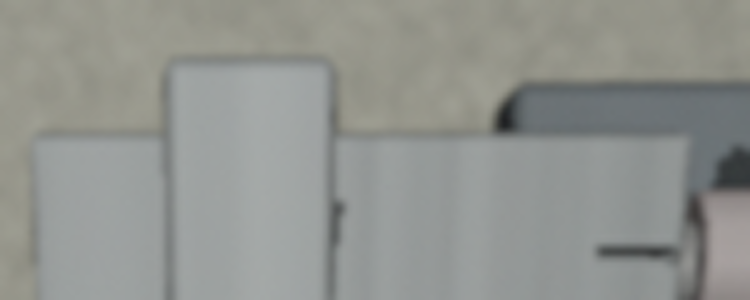

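Run:
```python
from fit import *
import fit as F, pickle
s=pickle.load(open("s5.pkl","rb")); c=cam("wrist",s); ct=cam("top")
F.cam=lambda n:c
a=lambda x,y:cp(x,y,5,400,40);b=lambda x,y:cp(x,y,5,380,220);d=lambda x,y:cp(x,y,5,230,40)
obs=[("w",a(392,140),(0,105,101)),("w",a(355,375),(0,75,101)),("w",b(285,405),(0,-75,101)),("w",b(262,552),(0,-105,101)),("w",b(758,402),(80,-75,101)),("w",b(718,552),(80,-105,101)),("w",b(122,203),(0,-75,25)),("w",a(670,78),(95,125,25)),("w",d(500,86),(-85,125,25))]
x,r=F.fit(obs,[596,200,.18]);print(x,np.degrees(x[2]),r.round(1).tolist())
u=s["eef_pos"][2]-17.1
o2=[("w",d(35,135),(-20,100,u+10)),("w",d(690,135),(40,100,u+10)),("w",d(170,62),(-6,100,u+45)),("w",d(332,62),(6,100,u+45)),("w",(349.5,303),(40,-24,u+10))]
x2,r=F.fit(o2[:4],[466,175,.18]);print(x2,np.degrees(x2[2]),r.round(1).tolist())
f=R.from_euler('z',-x[2]).as_matrix()
print("rule in cell", f@np.array([x2[0]-x[0],x2[1]-x[1],0]), "yaw diff",np.degrees(x2[2]-x[2]))
# frame proud: right frame top front inner edge corners z=25+42=67 y=-44±7.5
for y,p in ((-51.5,b(183,193)),(-36.5,b(200,113))):
    w=px2w("",[p],67,c)[0]; print("frame_right pt", f@(w-[x[0],x[1],0]))
```

```text
[5.94877083e+02 2.00979789e+02 1.88804612e-01] 10.817707423977044 [[-0.9, -0.5], [-1.7, 0.2], [0.3, 1.4], [-0.1, 1.6], [1.0, 0.9], [0.6, 0.5], [-2.0, 0.0], [2.2, -1.9], [1.0, -0.9]]
[4.66284057e+02 1.73760794e+02 1.78167534e-01] 10.208247752270664 [[-1.4, 0.3], [1.0, 0.2], [-1.3, -0.1], [1.6, -0.1]]
rule in cell [-131.41643133   -2.60032772    0.        ] yaw diff -0.6094596717063812
frame_right pt [ -5.73037438 -51.35026155  67.        ]
frame_right pt [ -4.67018264 -35.3040202   67.        ]
```

Run:
```python
from h import *
cur(); c=np.array([595,201]);a=np.radians(10.5);ex=np.array([np.cos(a),np.sin(a)]);ey=np.array([-ex[1],ex[0]])
for dx,dy,z in ((-130,2,100),(-130,2,47),(-62,2,47)):
    plan([(*(c+dx*ex+dy*ey),z,10.5)])
```

```text
t 9.42 p [466.8 175.6 177.9] yaw 10.13 tz [ 0.004  0.004 -1.   ] F [ 0.9 -1.  -3.6] w 11.5 q [-0.72  0.02  0.31  1.91 -0.01  1.21 -0.23]
[3.44, 0.33, 77.88, 0.27, -0.16, -0.37]
[3.3, 0.08, 130.88, 0.27, -0.16, -0.37]
[3.74, 68.08, 131.2, 0.27, -0.16, -0.37]
```

Request:
step_arm([
  [[1, 0, 20, 0, 0, 0, 1], [3, 0, 50, 0, 0, -0.4, 1], [3, 0, 80, 0.2, -0.1, -0.4, 1], [3, 0, 105, 0.2, -0.1, -0.4, 1], [3, 0, 120, 0.2, -0.1, -0.4, 1], [3, 0, 129, 0.2, -0.1, -0.4, 1], [3, 0, 130, 0.2, -0.1, -0.4, 1], [3, 0, 130, 0.2, -0.1, -0.4, 1]],
])

```text
t: 10.08
eef_pos: [467.2, 178.5, 48.2]
orientation: [0.0, 0.64, 0.769, 0.001]
contact_force: [0.1, 0.3, -3.9]
gripper_width: 11.7
```

Run:
```python
from h import *
cur()
im=get_image("scene"); cv2.imwrite("pics/s6.png",im[:,:,::-1]); crop("pics/s6.png","pics/s6a.png",285,120,130,130,6 if 0 else 4)
im=get_image("wrist"); cv2.imwrite("pics/w6.png",im[:,:,::-1])
```

```text
t 10.08 p [467.2 178.5  48.2] yaw 10.47 tz [ 0.001  0.001 -1.   ] F [ 0.1  0.3 -3.9] w 11.7 q [-0.71  0.18  0.31  2.03 -0.07  0.94 -0.18]
```

View pics/s6a.png

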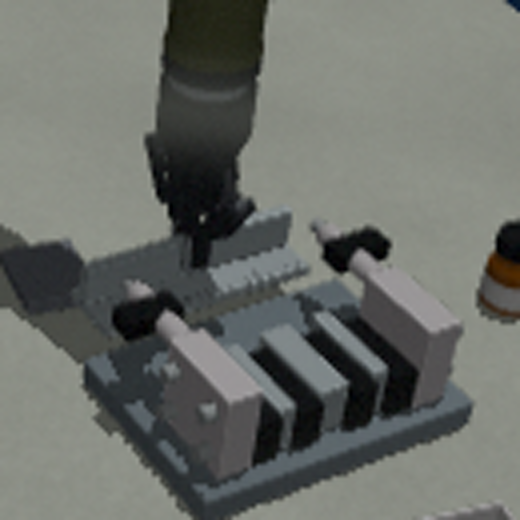

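View pics/w6.png

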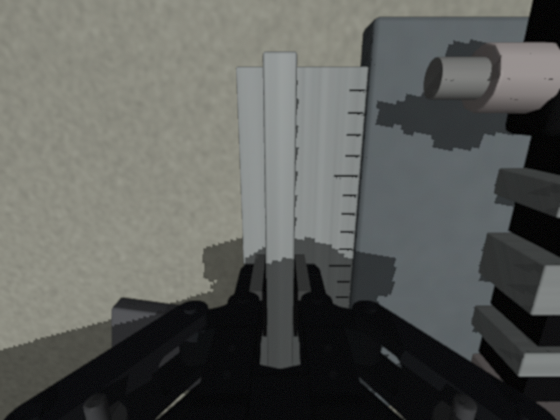

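Request:
step_arm([
  [[0, 6, 1, 0, 0, 0, 1], [0, 14, 1.5, 0, 0, 0, 1], [0, 24, 1.5, 0, 0, 0, 1], [0, 34, 1.5, 0, 0, 0, 1], [0, 44, 1.5, 0, 0, 0, 1], [0, 54, 1.5, 0, 0, 0, 1], [0, 61, 1.5, 0, 0, 0, 1], [0, 66, 1.5, 0, 0, 0, 1], [0, 66, 1.5, 0, 0, 0, 1]],
])

```text
t: 10.93
eef_pos: [534.1, 191.3, 47.9]
orientation: [0.001, 0.64, 0.769, 0.002]
contact_force: [0.2, -0.4, -3.8]
gripper_width: 11.5
```

Run:
```python
from h import *
cur()
im=get_image("wrist"); cv2.imwrite("pics/w7.png",im[:,:,::-1])
```

```text
t 10.93 p [534.1 191.3  47.9] yaw 10.48 tz [ 0.004  0.002 -1.   ] F [ 0.2 -0.4 -3.8] w 11.5 q [-0.67  0.31  0.32  1.87 -0.12  0.97 -0.11]
```

View pics/w7.png

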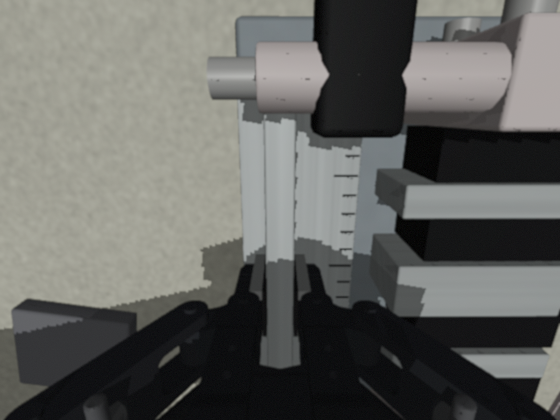

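Request:
step_arm([
  [[0, 0, 2, 0, 0, 0, 1], [0, 0, 4, 0, 0, 0, 1], [0, 0, 5, 0, 0, 0, 1], [0, 0, 6, 0, 0, 0, 1], [0, 0, 6, 0, 0, 0, 1], [0, 0, 6, 0, 0, 0, 1]],
])

```text
t: 11.48
eef_pos: [532.7, 191.0, 42.1]
orientation: [0.0, 0.64, 0.769, 0.001]
contact_force: [-3.0, -1.6, 2.2]
gripper_width: 11.7
```

Run:
```python
from h import *
cur()
```

```text
t 11.48 p [532.7 191.   42.1] yaw 10.48 tz [ 0.002  0.002 -1.   ] F [-3.  -1.6  2.2] w 11.7 q [-0.66  0.32  0.32  1.88 -0.12  0.96 -0.11]
```

Request:
step_arm([
  [[0, 3, 0, 0, 0, 0, 1], [0, 6, 0, 0, 0, 0, 1], [0, 9, 0, 0, 0, 0, 1], [0, 12, 0, 0, 0, 0, 1], [0, 14, 0, 0, 0, 0, 1], [0, 14, 0, 0, 0, 0, 1]],
])

```text
t: 11.98
eef_pos: [547.1, 193.8, 42.2]
orientation: [0.0, 0.64, 0.769, 0.002]
contact_force: [-0.3, -0.2, -1.0]
gripper_width: 11.2
```

Run:
```python
from h import *
cur()
im=get_image("wrist"); cv2.imwrite("pics/w8.png",im[:,:,::-1])
```

```text
t 11.98 p [547.1 193.8  42.2] yaw 10.49 tz [ 0.002  0.002 -1.   ] F [-0.3 -0.2 -1. ] w 11.2 q [-0.65  0.35  0.32  1.84 -0.13  0.97 -0.1 ]
```

View pics/w8.png

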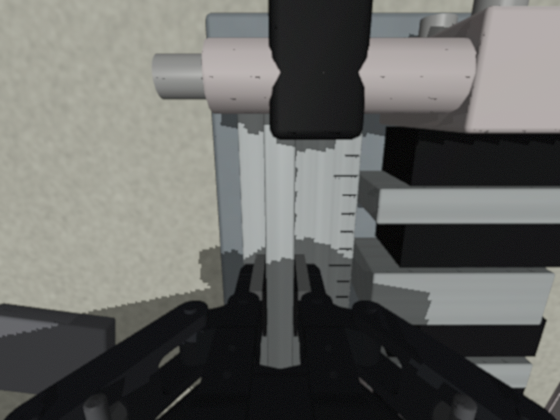

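Request:
step_arm([
  [[0, 1, 0, 0, 0, 0, 1], [0, 2, 0, 0, 0, 0, 1], [0, 3, 0, 0, 0, 0, 1], [0, 4, 0, 0, 0, 0, 1], [0, 5, 0, 0, 0, 0, 1], [0, 5, 0, 0, 0, 0, 1]],
])

```text
t: 12.53
eef_pos: [550.6, 194.5, 42.1]
orientation: [-0.001, 0.639, 0.769, 0.0]
contact_force: [-6.6, -1.4, 4.1]
gripper_width: 11.9
```

Run:
```python
from h import *
cur()
```

```text
t 12.53 p [550.6 194.5  42.1] yaw 10.5 tz [-0.     0.002 -1.   ] F [-6.6 -1.4  4.1] w 11.9 q [-0.65  0.35  0.32  1.83 -0.13  0.98 -0.1 ]
```

Request:
step_arm([
  [[0, 1, 0, 0, 0, 0, 1], [0, 2, 0, 0, 0, 0, 1], [0, 3, 0, 0, 0, 0, 1], [0, 4, 0, 0, 0, 0, 1], [0, 4, 0, 0, 0, 0, 1]],
])

```text
t: 12.95
eef_pos: [552.0, 194.8, 42.3]
orientation: [-0.003, 0.639, 0.769, -0.002]
contact_force: [-11.7, -2.4, 9.3]
gripper_width: 11.4
```

Run:
```python
from h import *
cur()
```

```text
t 12.95 p [552.  194.8  42.3] yaw 10.51 tz [-0.006  0.001 -1.   ] F [-11.7  -2.4   9.3] w 11.4 q [-0.65  0.36  0.32  1.82 -0.14  0.98 -0.09]
```

Run:
```python
from h import *
im=get_image("wrist"); cv2.imwrite("pics/w9.png",im[:,:,::-1]); crop("pics/w9.png","pics/w9a.png",200,110,260,190,3)
im=get_image("scene"); cv2.imwrite("pics/s9.png",im[:,:,::-1]); crop("pics/s9.png","pics/s9a.png",290,145,130,110,6)
```

```text
(no output)
```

View pics/w9a.png

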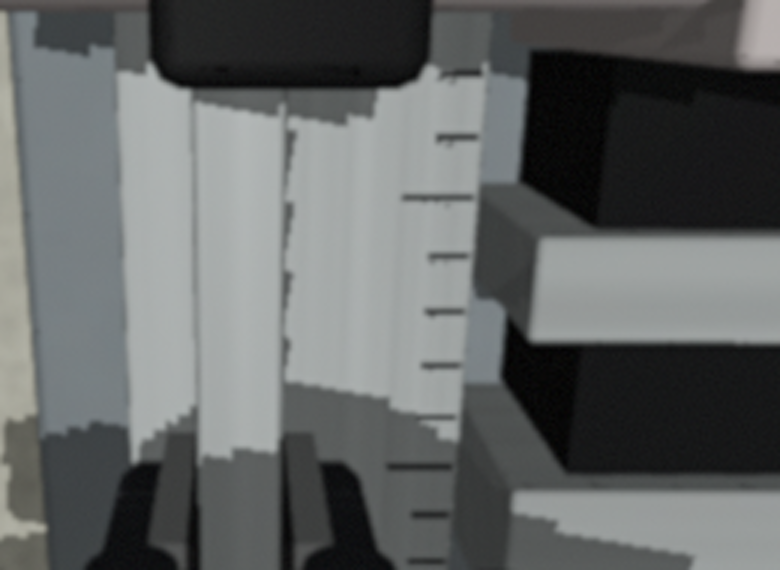

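View pics/s9a.png

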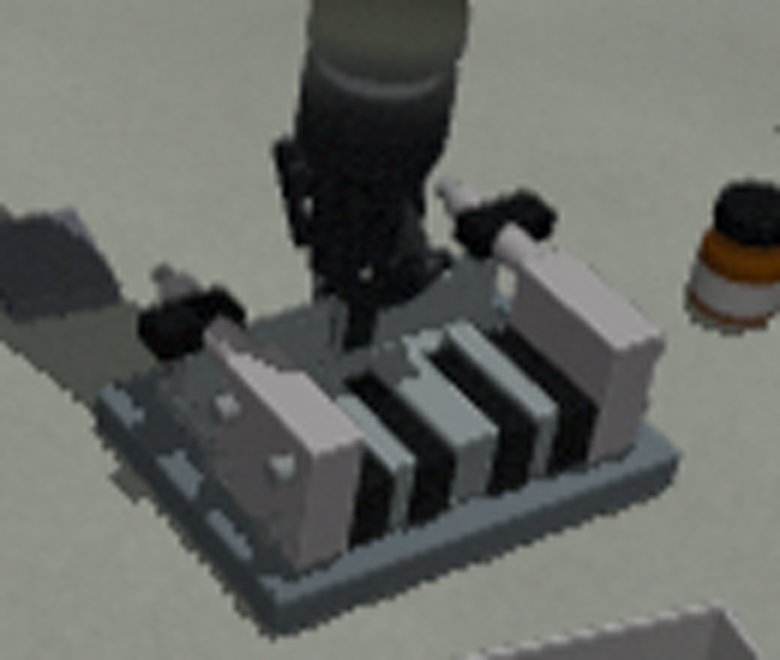

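Request:
step_arm([
  [[0, 1, -0.5, 0, 0, 0, 1], [0, 2, -0.5, 0, 0, 0, 1], [0, 3, -0.5, 0, 0, 0, 1], [0, 4, -0.5, 0, 0, 0, 1], [0, 4, -0.5, 0, 0, 0, 1]],
])

```text
t: 13.47
eef_pos: [554.6, 195.2, 42.5]
orientation: [-0.003, 0.639, 0.769, -0.003]
contact_force: [-7.4, -1.3, 2.9]
gripper_width: 11.9
```

Run:
```python
from h import *
cur()
```

```text
t 13.47 p [554.6 195.2  42.5] yaw 10.5 tz [-0.009 -0.    -1.   ] F [-7.4 -1.3  2.9] w 11.9 q [-0.65  0.37  0.32  1.81 -0.14  0.99 -0.09]
```

Request:
step_arm([
  [[0, 1, -0.3, 0, 0, 0, 1], [0, 2, -0.3, 0, 0, 0, 1], [0, 3, -0.3, 0, 0, 0, 1], [0, 3, -0.3, 0, 0, 0, 1]],
])

```text
t: 13.8
eef_pos: [556.3, 195.6, 42.6]
orientation: [-0.004, 0.639, 0.769, -0.004]
contact_force: [-6.7, -2.3, 3.6]
gripper_width: 11.1
```

Run:
```python
from h import *
cur()
```

```text
t 13.8 p [556.3 195.6  42.6] yaw 10.51 tz [-0.012 -0.001 -1.   ] F [-6.7 -2.3  3.6] w 11.1 q [-0.65  0.37  0.32  1.81 -0.14  1.   -0.09]
```

Run:
```python
from h import *
s=cur();plan([(*s["eef_pos"],10.5)])
im=get_image("wrist"); cv2.imwrite("pics/w10.png",im[:,:,::-1]); crop("pics/w10.png","pics/w10a.png",200,110,260,190,3)
```

```text
t 13.8 p [556.3 195.6  42.6] yaw 10.51 tz [-0.012 -0.001 -1.   ] F [-6.7 -2.3  3.6] w 11.1 q [-0.65  0.37  0.32  1.81 -0.14  1.   -0.09]
[0.0, 0.0, 0.0, -0.68, -0.09, 0.01]
```

View pics/w10a.png

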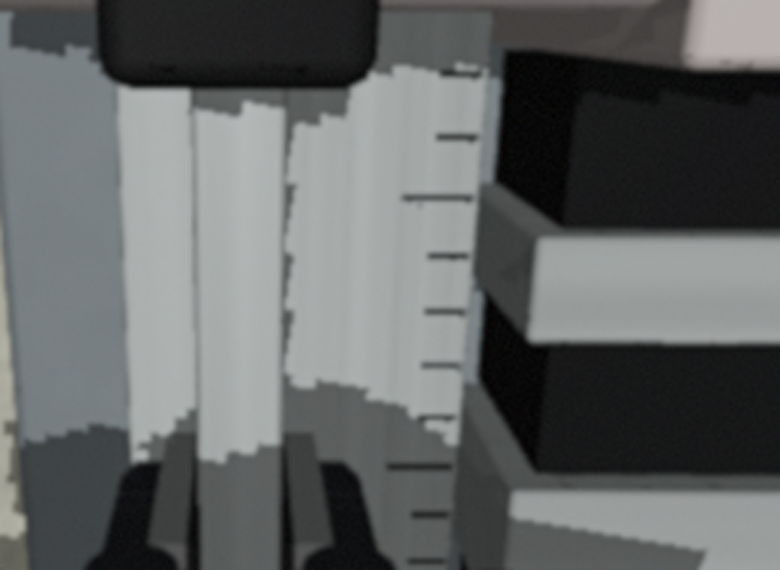

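Request:
step_arm([
  [[0, 0.7, -0.3, -0.3, 0, 0, 1], [0, 1.4, -0.3, -0.6, 0, 0, 1], [0, 2.2, -0.3, -0.6, 0, 0, 1], [0, 3, -0.3, -0.6, 0, 0, 1], [0, 3, -0.3, -0.6, 0, 0, 1]],
])

```text
t: 14.27
eef_pos: [557.0, 195.7, 42.4]
orientation: [-0.003, 0.639, 0.769, -0.002]
contact_force: [-9.0, -2.2, 4.7]
gripper_width: 11.3
```

Run:
```python
from h import *
cur()
```

```text
t 14.27 p [557.  195.7  42.4] yaw 10.51 tz [-0.007  0.    -1.   ] F [-9.  -2.2  4.7] w 11.3 q [-0.65  0.37  0.32  1.81 -0.14  0.99 -0.09]
```

Request:
step_arm([
  [[0, 2, -0.5, -0.4, 0, 0, 1], [0, 3, -0.5, -0.4, 0, 0, 1], [0, 4, -0.5, -0.4, 0, 0, 1], [0, 4, -0.5, -0.4, 0, 0, 1]],
])

```text
t: 14.6
eef_pos: [557.0, 195.7, 42.4]
orientation: [-0.003, 0.639, 0.769, -0.003]
contact_force: [-13.7, -2.4, 8.9]
gripper_width: 11.2
```

Run:
```python
from h import *
cur()
```

```text
t 14.6 p [557.  195.7  42.4] yaw 10.52 tz [-0.009 -0.    -1.   ] F [-13.7  -2.4   8.9] w 11.2 q [-0.65  0.37  0.32  1.81 -0.14  0.99 -0.09]
```

Run:
```python
from h import *
im=get_image("wrist"); cv2.imwrite("pics/w11.png",im[:,:,::-1]); crop("pics/w11.png","pics/w11a.png",200,110,260,190,3)
im=get_image("scene"); cv2.imwrite("pics/s11.png",im[:,:,::-1]); crop("pics/s11.png","pics/s11a.png",300,170,100,75,8)
```

```text
(no output)
```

View pics/w11a.png

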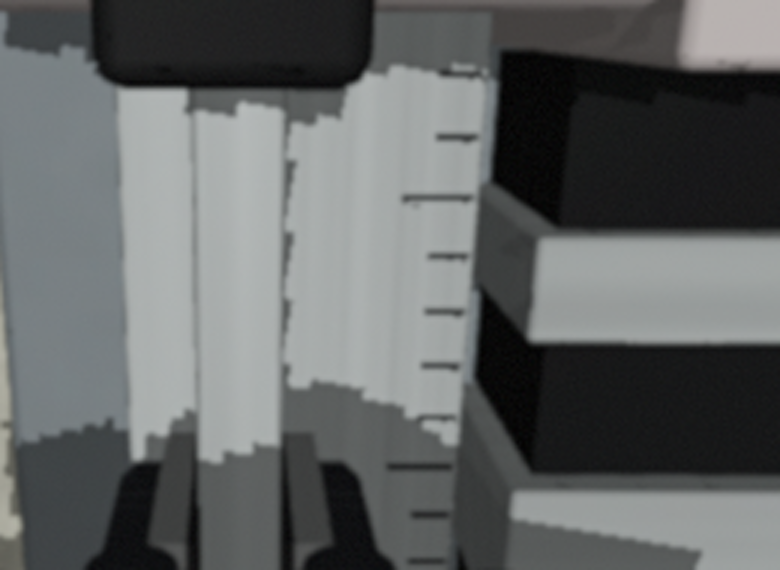

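View pics/s11a.png

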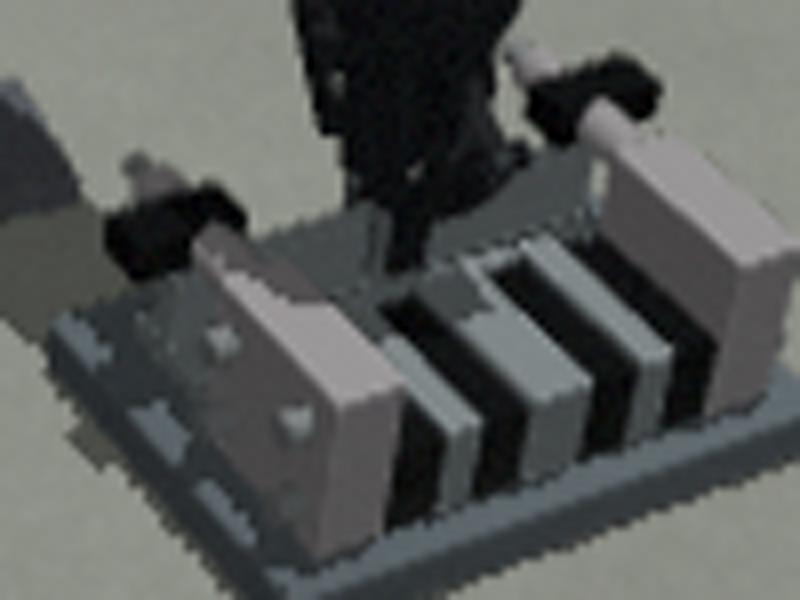

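Request:
step_arm([
  [[0, 3, -0.7, -0.4, 0, 0, 1], [0, 4, -0.7, -0.4, 0, 0, 1], [0, 5, -0.7, -0.4, 0, 0, 1], [0, 5.5, -0.7, -0.4, 0, 0, 1], [0, 5.5, -0.7, -0.4, 0, 0, 1]],
], squeeze=20)

```text
t: 15.12
eef_pos: [557.1, 195.7, 42.6]
orientation: [-0.005, 0.639, 0.769, -0.005]
contact_force: [-17.6, -4.3, 12.6]
gripper_width: 11.3
```

Run:
```python
from h import *
print(cur()["torque"])
```

```text
t 15.12 p [557.1 195.7  42.6] yaw 10.53 tz [-0.013 -0.001 -1.   ] F [-17.6  -4.3  12.6] w 11.3 q [-0.64  0.38  0.32  1.8  -0.14  1.   -0.09]
[-0.61993284  3.57378073 -0.01610677]
```

Request:
step_arm([
  [[0, 4, -1.5, -0.6, 0, 0, 1], [0, 6, -2, -0.6, 0, 0, 1], [0, 7, -2, -0.6, 0, 0, 1], [0, 7.5, -2, -0.6, 0, 0, 1], [0, 7.5, -2, -0.6, 0, 0, 1], [0, 7.5, -2, -0.6, 0, 0, 1]],
])

```text
t: 15.62
eef_pos: [557.2, 195.7, 42.9]
orientation: [-0.006, 0.639, 0.769, -0.007]
contact_force: [-19.4, -4.1, 10.4]
gripper_width: 11.2
```

Run:
```python
from h import *
print(cur()["torque"])
im=get_image("top"); cv2.imwrite("pics/t12.png",im[:,:,::-1]); crop("pics/t12.png","pics/t12a.png",130,130,125,100,6)
```

```text
t 15.62 p [557.2 195.7  42.9] yaw 10.55 tz [-0.019 -0.003 -1.   ] F [-19.4  -4.1  10.4] w 11.2 q [-0.64  0.38  0.31  1.8  -0.14  1.01 -0.09]
[-0.65914492  4.19923184  0.00798572]
```

View pics/t12a.png

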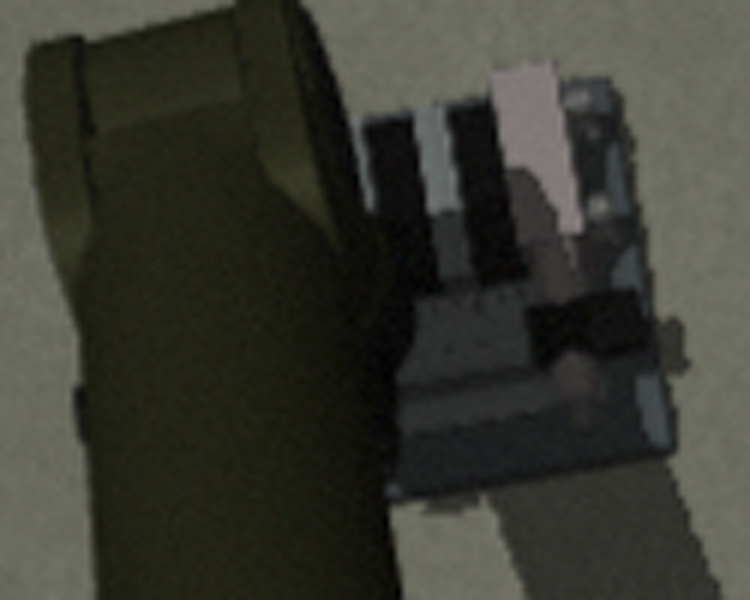

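Request:
step_arm([
  [[0, 5, -1, -1, 0, 0, 1], [0, 7, -1.5, -1.5, 0, 0, 1], [0, 9, -1.5, -1.5, 0, 0, 1], [0, 10, -1.5, -1.5, 0, 0, 1], [0, 10, -1.5, -1.5, 0, 0, 1], [0, 10, -1.5, -1.5, 0, 0, 1]],
])

```text
t: 16.17
eef_pos: [557.2, 195.7, 42.6]
orientation: [-0.005, 0.639, 0.769, -0.006]
contact_force: [-27.8, -7.0, 17.9]
gripper_width: 11.4
```

Run:
```python
from h import *
print(cur()["torque"])
```

```text
t 16.17 p [557.2 195.7  42.6] yaw 10.56 tz [-0.015 -0.003 -1.   ] F [-27.8  -7.   17.9] w 11.4 q [-0.64  0.38  0.32  1.8  -0.14  1.   -0.09]
[-1.04128404e+00  5.73198731e+00  2.51105353e-03]
```

Request:
step_arm([
  [[0, 4, -0.3, -0.8, 0, 0, 1], [0, 2, 0, -0.8, 0, 0, 1], [0, 1.5, 0, -0.8, 0, 0, 1], [0, 1.5, 0, -0.8, 0, 0, 1]],
])

```text
t: 16.5
eef_pos: [557.0, 195.6, 42.3]
orientation: [-0.001, 0.639, 0.769, -0.002]
contact_force: [-7.9, -2.7, 3.4]
gripper_width: 11.5
```

Run:
```python
from h import *
print(cur()["torque"])
```

```text
t 16.5 p [557.  195.6  42.3] yaw 10.55 tz [-0.004 -0.001 -1.   ] F [-7.9 -2.7  3.4] w 11.5 q [-0.65  0.37  0.32  1.81 -0.14  0.99 -0.09]
[-0.13254189  1.55404777 -0.05042175]
```

Request:
step_arm([
  [[0, 0.5, 0, 0, 0, 0, 1], [0, 0.5, 0, 0, 0, 0, 0.8], [0, 0.5, 0, 0, 0, 0, 0.7], [0, 0.5, 0, 0, 0, 0, 0.7], [0, 0.5, 0, 0, 0, 0, 0.7], [0, 0.5, 0, 0, 0, 0, 0.7]],
])

```text
t: 17.0
eef_pos: [558.1, 195.8, 42.5]
orientation: [-0.001, 0.639, 0.769, -0.001]
contact_force: [-0.5, -0.1, -0.2]
gripper_width: 25.5
```

Run:
```python
from h import *
print(cur()["torque"])
im=get_image("wrist"); cv2.imwrite("pics/w13.png",im[:,:,::-1])
```

```text
t 17.0 p [558.1 195.8  42.5] yaw 10.55 tz [-0.003 -0.001 -1.   ] F [-0.5 -0.1 -0.2] w 25.5 q [-0.65  0.37  0.32  1.81 -0.14  0.99 -0.09]
[-0.01015724 -0.03097267 -0.00339942]
```

View pics/w13.png

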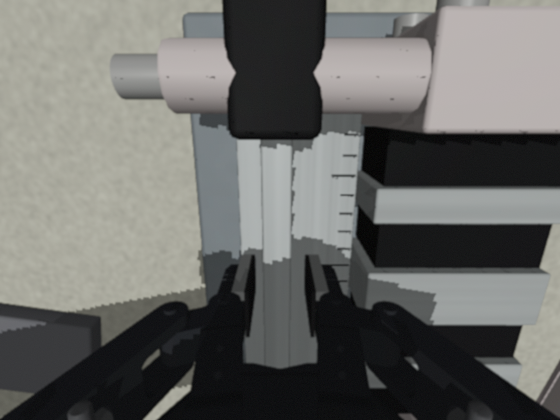

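Request:
step_arm([
  [[0, -1, -8, 0, 0, 0, 0.7], [0, -1, -20, 0, 0, 0, 0.7], [0, -1, -45, 0, 0, 0, 0.7], [0, -1, -80, 0, 0, 0, 0.7], [0, -1, -115, 0, 0, 0, 0.7], [0, -1, -150, 0, 0, 0, 0.7], [0, -1, -160, 0, 0, 0, 0.7], [0, -1, -160, 0, 0, 0, 0.7]],
])

```text
t: 17.72
eef_pos: [560.0, 196.4, 208.1]
orientation: [0.001, 0.639, 0.769, 0.003]
contact_force: [-0.0, 0.4, -1.0]
gripper_width: 25.5
```

Run:
```python
from h import *
import pickle
s=cur(); pickle.dump(s,open("s14.pkl","wb"))
im=get_image("wrist"); cv2.imwrite("pics/w14.png",im[:,:,::-1])
crop("pics/w14.png","pics/w14a.png",200,60,200,150,4);crop("pics/w14.png","pics/w14b.png",200,190,200,150,4)
```

```text
t 17.72 p [560.  196.4 208.1] yaw 10.54 tz [ 0.005  0.003 -1.   ] F [-0.   0.4 -1. ] w 25.5 q [-0.67  0.21  0.34  1.65 -0.07  1.29 -0.14]
```

View pics/w14.png

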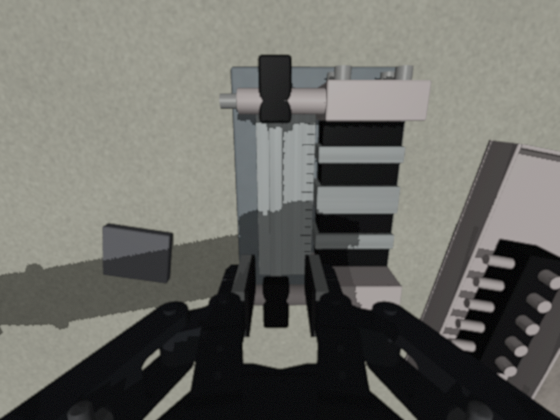

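View pics/w14a.png

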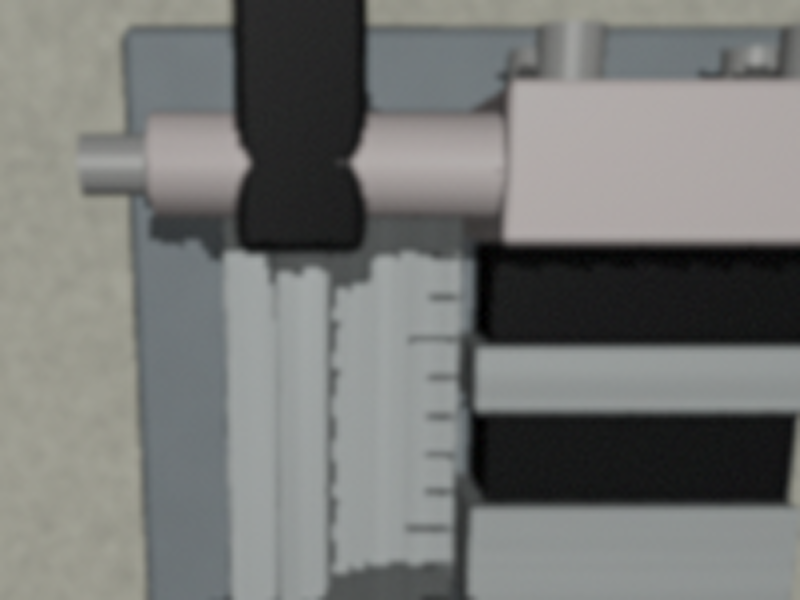

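View pics/w14b.png

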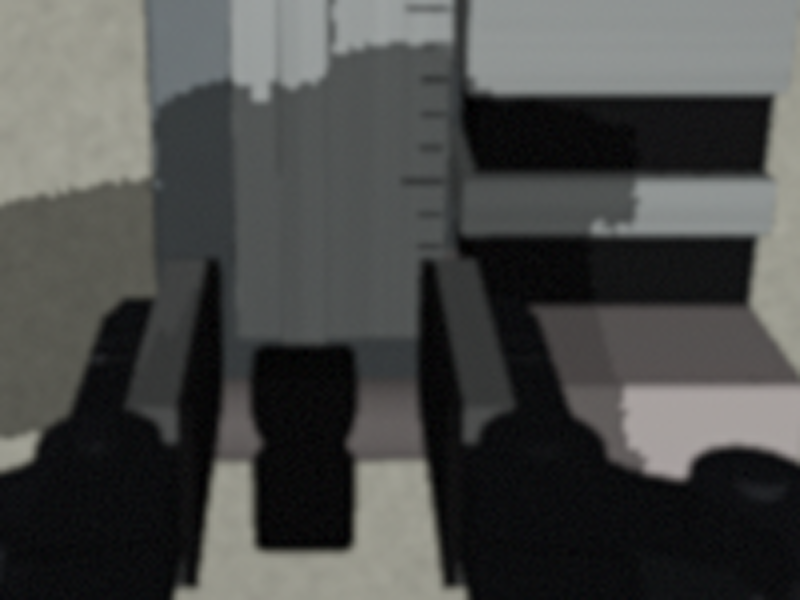

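Run:
```python
from fit import *
import fit as F, pickle
s=pickle.load(open("s14.pkl","rb")); c=cam("wrist",s)
F.cam=lambda n:c
a=lambda x,y:cp(x,y,4,200,60);b=lambda x,y:cp(x,y,4,200,190)
obs=[("w",a(512,82),(0,105,101)),("w",a(503,243),(0,75,101)),("w",a(125,28),(-85,125,25)),("w",(399.5,286.5),(80,-75,101)),("w",b(480,95),(0,-13.5,67)),("w",a(470,505),(0,13.5,67))]
x,r=F.fit(obs[:4],[596,200,.18]);print(x,np.degrees(x[2]),r.round(1).tolist())
f=R.from_euler('z',-x[2]).as_matrix(); o=np.array([x[0],x[1],0])
L=lambda p,z:(f@(px2w("",[p],z,c)[0]-o)).round(1)
print("edge pts",L(a(463,255),35),L(a(452,530),35),L(b(441,245),35))
print("back edge",L(a(222,255),35),L(b(237,335),35))
print("-y end",L(b(330,338),35))
print("frames front",L(a(476,350),67),L(a(474,410),67),L(a(470,505),67),L(b(464,95),67),L(b(462,180),67),L(b(455,235),67))
print("plates",L(a(512,82),101),L(a(503,243),101))
```

```text
[5.94892516e+02 2.00606913e+02 1.71863272e-01] 9.847040160873547 [[-0.1, -0.1], [-0.1, 0.8], [-1.1, -1.8], [1.3, 1.4]]
edge pts [ 0.  71.4 35. ] [ 0.5  0.4 35. ] [  0.5 -68.7  35. ]
back edge [-60.3  70.6  35. ] [-58.1 -98.2  35. ]
-y end [-30.8 -98.9  35. ]
frames front [ 0.3 51.3 67. ] [ 0.5 37.5 67. ] [ 0.7 14.8 67. ] [  0.6 -13.   67. ] [  1.2 -35.6  67. ] [  0.1 -50.7  67. ]
plates [1.000e-01 1.049e+02 1.010e+02] [1.00e-01 7.56e+01 1.01e+02]
```

Run:
```python
from h import *
im=get_image("scene"); cv2.imwrite("pics/s15.png",im[:,:,::-1]); cur(); print(job_done())
```

```text
t 17.82 p [557.5 195.7 202.9] yaw 10.55 tz [-0.003 -0.    -1.   ] F [-0.1  0.1 -0.4] w 25.4 q [-0.67  0.22  0.34  1.65 -0.07  1.29 -0.14]
the job is handed in; nothing more can be done
None
```

View pics/s15.png

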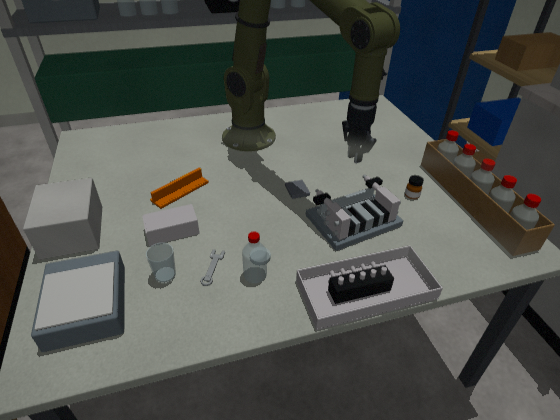

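I drew the straightedge out of its sleeve and set it down and released it on the bench. I then took it by the middle of its rib, slid it under the port valves onto the ledge, and pressed it against the end plates. The job was handed in at 17.8 s.

- **Press:** The wrist read about 29 N horizontally in total, with almost no twist about the tool axis. That points to an even push on both plates, but the force on each plate was inferred, not measured.
- **Release:** I eased the force off to about 8 N, opened the jaws only to 25 mm so they stayed clear of the frames, and rose straight up. The wrist force was near zero afterwards.
- **Final wrist-camera check:** The working edge measured 0.0 to 0.5 mm from the end-plate plane. The frame faces measured 0.1 to 1.2 mm from it, against the 2 mm limit. The rule's middle is about 1 mm off the stack's centre sideways. The calibration is good to about 2 mm, so these are close to the noise.
- **What disagreed:** My three fits of the cell's yaw gave 9.8°, 10.3° and 10.8°. The right end plate's contact line was hidden in the last picture, so flushness there rests on the edge line and the balanced force.
- **Bystanders:** They look unmoved in the final scene picture. I checked this by eye only.

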